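# Turn the peg jar to the front

## Robot

A 6-joint arm with a two-finger parallel gripper is mounted at the origin on the work surface. World frame = base frame: x ahead of the robot, y to its left, z up, the work surface at z = 0. Lengths are in mm, angles in rad, forces in N, time in s.
With the tool pointing down it reaches from about 250 to 725 mm from the base axis. Payload 4 kg.
Tool frame: the origin (TCP) lies on the centre line of the jaws, within the pads' length; the fingertips stand 17 mm ahead of it and the grasp point (between the pads) lies 2 mm behind it; x points along the fingers, y is the direction in which the jaws open and shut, and the axes are right-handed (so a half turn about x gives the same grasp; the last joint's range is limited). The gripper opens to 85 mm and grips with 20 to 120 N. Pads are 22 mm wide; open, the fingers measure 114 mm over their backs; the gripper's body (76 mm by 85 mm) begins 54 mm behind the grasp point. The pads swing forward as they close: fully open they stand 13 mm farther back than shut.
Start: joints at [1.103, 0.241, 0.005, 1.335, 0, 1.571], TCP at [225.46, 446.282, 248.306] pointing down, gripper open.
Joint ranges: [-2.72, 2.72], [-1.05, 1.87], [-1.09, 1.28], [-1.99, 2.15], [-1.42, 1.44], [-3.14, 3.14]. Speed limits (rad/s): [2.79, 2.79, 3.14, 3.14, 3.14, 3.14].

## Interface

Orientations are given as a rotation vector (axis times angle).
In Python, from workcell import sensors, imaging, r gives the robot as it stands. The module is installed in compiled form; this text tells all that it offers.
- The arm moves only by the shell command python3 -m inch 'ROWS' [OPENING] [FORCE]. ROWS is JSON, a list of rows, each an object with "linear": the shift along the tool's x, y, z in m, a list of three; "rotation": the turn, a rotation vector about the tool's x, y, z in rad, a list of three. In form: [{"linear": [dx, dy, dz], "rotation": [rx, ry, rz]}, ...]. A call has 1 to 5 rows; each row is the pose to reach, as a shift and turn from the pose commanded when the call began, along the tool's axes at that moment; what a row does not reach only later rows make up. A row lasts 1/10 s, in which the tool goes at most 50 mm and 8.59 degrees, less where a joint would pass 70% of its speed; a pose out of reach is approached as far as the arm can. A call with a gripper value outside its range is refused whole. OPENING is the closure, from 0 (fully open) to 1 (shut), set as the call begins (- or left out, the last holds). The fingers move at their own pace and stop on an object; FORCE is the grip in N (left out, the last holds). Time passes only in rows, so rows that repeat a pose let the fingers close. It gives the time, the measured TCP pose, the force and the opening at its end, in the units of the state.
- sensors.observe(): the state, without advancing time (a new reading comes with each control period).
- imaging.get_image(name): name is "scene" or "side" or "wrist"; returns (picture, depth): 480x640x3 uint8, blue, green, red; 480x640 float32, mm along the optical axis (not along the pixel's ray), 0 where there is no reading.
- imaging.calibration(name): a dict with "fovy" (degrees; the focal length in pixels is half the picture's height over the tangent of half this angle, whatever the lens; pixels are square), "cx", "cy" (the principal point, pixels), "world_from_camera" (4x4, takes a point from camera to world coordinates). Camera axes: x right, y up, looking along -z (the intrinsics and any distortion apply to the point x, -y, -z); pixel columns grow to the right and rows downward; lengths in mm; the calibration is good to about 2 mm. A picture is of the moment at which its call begins: read the wrist's pose just before it. calibration takes no time and is no camera call; for the wrist camera it gives the pose at the moment of the call.
- r.sign_off(): hands the job in, once; it reports no verdict.
The state is a dict: "time_s": time; "joint_pos": joint angles; "dq": joint speeds; "joint_torque": joint torques, N m; "tool_pos": TCP position; "orientation": TCP orientation; "force": force on the tool from outside, world axes, zero at the start; "moment": the same for the moment, N m; "opening": finger opening in mm.
Only numpy, scipy, OpenCV 4.12 (cv2) and the standard library are available. Lean on these libraries where they do the work, as an engineer would, in place of code of your own. Each camera call takes 0.05 s, during which the arm holds its last target.

## Task

Gently turn the balcony turntable by pushing the posts on its rim with your fingertips, until the jar of clothes pegs stands at the front, squarely in line with the grey lip that sticks out from the turntable's foot. Do not touch, lift or upset the things standing on it, leave everything else on the shelf where it is, and finish with the turntable at rest and your hand clear.

Things in the scene. Friction and masses are not known exactly. Their poses are not given: they have to be found in the camera images.
- stand: Fixed grey plastic foot of the turntable, a disc of radius 125 mm, 16 mm high, almost hidden under the platter. Origin: on the table, on the axis of rotation. Its front is its -x direction: there a flat grey lip, 40 mm wide and 12 mm high, reaches out from under the platter to 190 mm from the axis (45 mm past the platter's edge). The foot does not move; the lip points roughly towards the robot.
- platter (a joint): Turn of the platter since the start (rad), positive anticlockwise seen from above, no stop within reach. The platter is a white plastic disc, radius 145 mm, upper face 30 mm above the table. Six equal upright white finger posts, 16 mm in diameter, stand on its rim every 60 degrees, centres 132 mm from the axis, tops 85 mm above the table. It turns with light friction (about 1 N at a post) and stops within a few degrees when no longer pushed.
- post0 (a point): Centre of the top of one of the six finger posts of the rim (85 mm above the table, 132 mm from the axis). The other five are the same, at every 60 degrees round the axis.
- peg_jar: Stainless steel jar full of wooden clothes pegs that stick out at the top: 68 mm across, steel 65 mm high, about 90 mm with the pegs. Origin: centre of its underside, z up. Stands loose on the platter, its centre 72 mm from the axis, so its outer side is 106 mm from the axis.
- dish: Shallow white ceramic dish, 72 mm across, 26 mm high, loose on the platter 72 mm from the axis. Origin: centre of its underside.
- tumbler: Empty stainless steel tumbler without pegs, 68 mm across, 70 mm high, loose on the platter 72 mm from the axis. Origin: centre of its underside.
- brush: Round green plastic palm scrub brush standing on its bristles, 68 mm across, 76 mm high, loose on the platter 72 mm from the axis. Origin: centre of its underside. Jar, dish, tumbler and brush stand 90 degrees apart, in any order.
- basket: Grey plastic slatted laundry basket, 420 x 290 x 220 mm high, on the right of the table. Origin: centre of its underside.
- detergent: White plastic bottle, 72 mm across, 190 mm high, standing left of the turntable. Origin: centre of its underside.
- flowerpot: Terracotta pot with a small succulent, 102 mm across, about 135 mm high, right of and beyond the turntable. Origin: centre of its underside.
- hanger: White plastic clothes hanger lying flat, 400 mm long, 10 mm thick, left of the turntable. Origin: near its middle, on the table.
Things that resemble listed ones, but are neither listed nor needed, are in the scene too. What is shaped like the peg_jar but purple or red is not meant.

How it is judged (in metres and radians):
At the end, for the whole second after the job is handed in: The peg jar stands upright on the platter on the side of the lip, its centre within 15 mm (about 12 degrees) of the line from the axis along the middle of the lip, and the turntable is at rest (x of peg_jar in the frame of stand below -0.05 m and y of peg_jar in the frame of stand between -0.015 and 0.015 m and velocity of joint platter between -0.05 and 0.05 rad/s and angle between peg_jar's own z axis and vertical below 0.15 rad and height (world z) of peg_jar between 0.024 and 0.037 m); the robot touches nothing.
It fails at once if the robot touches something that stands on the turntable (over 0.5 N) (contact force between any of the fingers, the arm and peg_jar above 0.5 N or contact force between any of the fingers, the arm and dish above 0.5 N or contact force between any of the fingers, the arm and tumbler above 0.5 N or contact force between any of the fingers, the arm and brush above 0.5 N).
It fails at once if something on the turntable is lifted off, tipped over or slides more than about 20 mm in or out (height (world z) of any of peg_jar, dish, tumbler, brush above 0.045 m or height (world z) of any of peg_jar, dish, tumbler, brush below 0.022 m or angle between any of peg_jar, dish, tumbler, brush's own z axis and vertical above 0.35 rad or horizontal distance between any of peg_jar, dish, tumbler, brush and stand above 0.092 m or horizontal distance between any of peg_jar, dish, tumbler, brush and stand below 0.052 m).
It fails at once if the turntable is whipped round faster than 3 rad/s (velocity of joint platter above 3 rad/s or velocity of joint platter below -3 rad/s).
It fails at once if a thing standing off the turntable is moved more than 30 mm (distance of any of basket, detergent, flowerpot, hanger from where it was at the start of the episode above 0.03 m).
It also fails if it takes over 48 s, if anything falls off the work surface, if the arm or the gripper's body presses on something with over 40 N, if the wrist force passes 120 N, or if a joint passes its speed limit or range.

## Working session

There is one attempt and no reset: what is moved stays moved. The work goes in short steps, Python scripts to look and compute and a shell command to move; the robot and the scene stay as the last step left them, time stands still between calls to the robot, and variables do not carry over. Pictures are saved under pics/ and viewed, and the job is handed in when it is done.

```bash
mkdir -p pics
python3 - <<'E'
from workcell import sensors, imaging, r
import cv2,numpy as np
print(sensors.observe())
for n in ["scene","side"]:
    p,d=imaging.get_image(n); cv2.imwrite(f"pics/{n}0.png",p); np.save(f"pics/{n}0.npy",d); print(n,imaging.calibration(n))
E
```

```text
{'time_s': 0.0, 'joint_pos': array([ 1.10300637e+00,  2.41422229e-01,  3.73049385e-03,  1.33515127e+00,
       -2.37356624e-06,  1.57081347e+00]), 'dq': array([-0.00025452, -0.00022806,  0.00018   ,  0.00067068,  0.00177986,
        0.0018425 ]), 'joint_torque': array([ 1.61615000e-03, -3.72319508e+01,  2.52408224e+01,  1.68200559e-02,
        2.87500370e-04, -5.57516231e-06]), 'tool_pos': array([225.19874429, 445.77002083, 247.41065411]), 'orientation': array([ 0.36525501,  1.53996784, -0.36840695]), 'force': array([ 0.22493038,  0.16803651, -0.6619347 ]), 'moment': array([-0.00826089,  0.03196605, -0.00306401]), 'opening': 85.02502326500074}
scene {'fovy': 49.2583426790422, 'cx': 322.28389911264907, 'cy': 241.5454997983182, 'world_from_camera': array([[ 4.20029216e-01, -4.73146870e-01,  7.74407837e-01,
         1.57191827e+03],
       [ 9.07384896e-01,  2.33160983e-01, -3.49697878e-01,
        -4.87921972e+02],
       [-1.51032362e-02,  8.49569300e-01,  5.27260748e-01,
         7.67753850e+02],
       [ 0.00000000e+00,  0.00000000e+00,  0.00000000e+00,
         1.00000000e+00]])}
side {'fovy': 47.63375747408936, 'cx': 319.1604278884948, 'cy': 237.32789774344639, 'world_from_camera': array([[ 7.81973416e-01,  4.07037761e-01, -4.72057028e-01,
        -1.10441531e+02],
       [-6.22900539e-01,  4.82804691e-01, -6.15544108e-01,
        -8.85471984e+02],
       [-2.26383481e-02,  7.75383706e-01,  6.31084474e-01,
         9.76139018e+02],
       [ 0.00000000e+00,  0.00000000e+00,  0.00000000e+00,
         1.00000000e+00]])}
```

View pics/scene0.png

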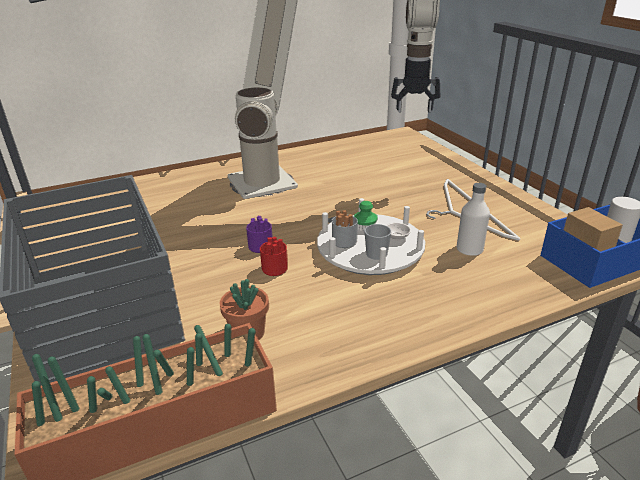

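View pics/side0.png

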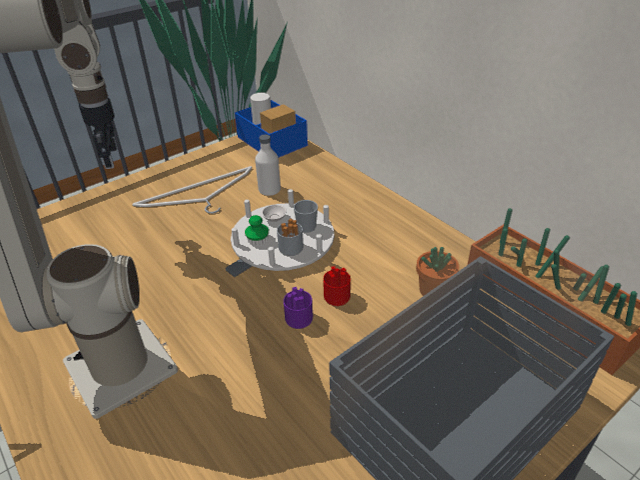

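The scene view shows the turntable at about (370,243), with the jar at (345,235). In the side view it is at (284,236), with the jar at (291,240), the brush at (257,228) and the lip at (238,268). Next I'll measure these with depth and rays.

```bash
cat > h.py <<'E'
import numpy as np,cv2
from workcell import imaging
def cal(n):
    c=imaging.calibration(n); f=240/np.tan(np.radians(c['fovy'])/2); return c,f
def ray(n,u,v,c=None):
    c,f=cal(n) if c is None else c
    T=c['world_from_camera']; d=np.stack([(np.asarray(u)-c['cx'])/f,-(np.asarray(v)-c['cy'])/f,-np.ones_like(u,float)],-1)
    return T[:3,3],d@T[:3,:3].T
def onplane(n,u,v,z,c=None):
    o,d=ray(n,u,v,c); return o+d*((z-o[2])/d[...,2])[...,None]
def cloud(n,dep,c=None):
    v,u=np.mgrid[0:480,0:640]; o,d=ray(n,u.astype(float),v.astype(float),c)
    return o+d*dep[...,None]
def proj(n,P,c=None):
    c,f=cal(n) if c is None else c
    T=np.linalg.inv(c['world_from_camera']); q=np.asarray(P)@T[:3,:3].T+T[:3,3]
    return np.stack([c['cx']+f*q[...,0]/-q[...,2], c['cy']-f*q[...,1]/-q[...,2]],-1)
E
python3 - <<'E'
from h import *
for n,x0,y0,x1,y1 in [("scene",300,180,500,300),("side",200,150,350,290)]:
    p=cv2.imread(f"pics/{n}0.png"); d=np.load(f"pics/{n}0.npy"); P=cloud(n,d)
    cv2.imwrite(f"pics/{n}0z.png",cv2.resize(p[y0:y1,x0:x1],None,fx=4,fy=4,interpolation=cv2.INTER_CUBIC))
    m=(d>0)&(P[...,2]>22)&(P[...,2]<37); m[:y0]=0;m[y1:]=0;m[:,:x0]=0;m[:,x1:]=0
    nb,l,s,_=cv2.connectedComponentsWithStats(m.astype(np.uint8)); k=1+np.argmax(s[1:,4]); Q=P[l==k]
    (c,r)=cv2.minEnclosingCircle(Q[:,:2].astype(np.float32)); print(n,"platter",c,r,s[k],np.median(Q[:,2]))
    # tops of posts
    m=(d>0)&(P[...,2]>76)&(P[...,2]<125)&(np.hypot(P[...,0]-c[0],P[...,1]-c[1])<155)
    nb,l,s,ce=cv2.connectedComponentsWithStats(m.astype(np.uint8))
    for k in range(1,nb):
        q=P[l==k]; print(s[k,4],ce[k].round(1),q.mean(0).round(1),p[l==k].mean(0).round(),"r",np.hypot(*(q.mean(0)[:2]-c)).round(1),np.degrees(np.arctan2(*(q.mean(0)[:2]-c)[::-1])).round(1))
E
```

```text
scene platter (537.7388916015625, 125.53119659423828) 148.65782165527344 [ 317  214  109   59 2782] 29.486891153624924
168 [365.2 206.3] [466.9 141.5  93.1] [ 88. 135.  76.] r 72.7 167.3
23 [406.5 207.8] [507.2 249.4  81.9] [179. 183. 186.] r 127.6 103.8
449 [344.1 222.3] [523.4  48.5  95.2] [ 87. 100. 117.] r 78.3 -100.6
28 [324.6 214.5] [440.4  31.5  81.5] [173. 178. 182.] r 135.4 -136.0
461 [377.9 235.1] [608.1 100.2  88.8] [119. 119. 118.] r 74.8 -19.8
28 [420.4 232.2] [633.5 210.3  81.6] [177. 180. 182.] r 127.9 41.5
32 [331.9 239.7] [566.7  -7.4  81.6] [176. 180. 184.] r 136.1 -77.7
side platter (533.5936279296875, 121.22887420654297) 148.93087768554688 [ 231  204  104   66 2987] 27.79222854206523
19 [290.3 191. ] [627.9 209.1  81.4] [155. 161. 165.] r 128.9 43.0
22 [247.  201.7] [501.9 246.4  80.9] [151. 156. 160.] r 129.1 104.2
320 [305.7 209.3] [601.6 100.7  88.5] [99. 96. 94.] r 71.1 -16.8
19 [326.  206.8] [657.6  80.5  81.7] [163. 168. 172.] r 130.5 -18.2
150 [255.6 221.5] [459.9 135.4  95.6] [ 57. 116.  23.] r 75.0 169.1
441 [289.8 231.2] [506.5  44.4  94.1] [ 71.  84. 100.] r 81.5 -109.4
22 [234.5 229.6] [406.4 158.8  81.1] [169. 170. 172.] r 132.6 163.6
2 [234.5 233. ] [401.6 152.1  76.2] [126. 124. 128.] r 135.6 166.8
26 [318.7 236.3] [560.5  -8.7  81.3] [162. 165. 167.] r 132.7 -78.3
28 [270.5 249.2] [434.2  29.7  81.4] [162. 165. 167.] r 135.1 -137.4
```

Run:
```python
from h import *
n="side"; p=cv2.imread(f"pics/{n}0.png"); d=np.load(f"pics/{n}0.npy"); P=cloud(n,d)
c=np.array([531,119])
g=p.astype(int).max(2); sat=g-p.astype(int).min(2)
R=np.hypot(P[...,0]-c[0],P[...,1]-c[1])
m=(g<110)&(sat<35)&(R>148)&(R<215)&(abs(P[...,2]-8)<14)
nb,l,s,ce=cv2.connectedComponentsWithStats(m.astype(np.uint8))
for k in range(1,nb):
    if s[k,4]<20: continue
    vv,uu=np.where(l==k); q=onplane(n,uu.astype(float),vv.astype(float),12.)
    print(s[k],ce[k],q.mean(0),cv2.minAreaRect(q[:,:2].astype(np.float32)),np.degrees(np.arctan2(*(q.mean(0)[:2]-c)[::-1])),np.hypot(*(q[:,:2]-c).T).max())
# jar steel fit: points with 40<z<90, dist from c <110 and front
for n,c in (("side",(531,119)),("scene",(537,121))):
    d=np.load(f"pics/{n}0.npy"); P=cloud(n,d); x,y=P[...,0]-c[0],P[...,1]-c[1]
    for nm,a in (("jar",-105),("tum",-15),("brush",165)):
        b=np.radians(a); m=(np.hypot(x-72*np.cos(b),y-72*np.sin(b))<50)&(P[...,2]>45)&(P[...,2]<70 if nm!="brush" else P[...,2]>0)&(np.hypot(x,y)<115)
        Q=P[m][:,:2]
        A=np.c_[2*Q,np.ones(len(Q))]; s=np.linalg.lstsq(A,(Q**2).sum(1),rcond=None)[0]
        print(n,nm,m.sum(),s[:2],np.sqrt(s[2]+s[0]**2+s[1]**2), np.degrees(np.arctan2(s[1]-c[1],s[0]-c[0])))
```

```text
[225 261  22  16 206] [235.55825243 268.46601942] [360.93522388  95.48077881  12.        ] ((362.0805969238281, 96.03400421142578), (48.184478759765625, 47.268638610839844), 5.890456676483154) -172.12618600387069 195.68632297549576
side jar 193 [511.29803579  52.00981593] 32.39580325988229 -106.38872865190014
side tum 176 [601.10820785 100.02751446] 28.809660309356776 -15.142529118329254
side brush 444 [460.61954983 137.21789912] 20.164997175923187 165.48758042708243
scene jar 191 [514.18083884  53.89169545] 32.38287128614661 -108.77982220813327
scene tum 150 [603.09061921 101.70515207] 29.185242265259376 -16.274918324727004
scene brush 385 [473.85430988 140.86396803] 18.645641977342375 162.53780017926667
```

View pics/side0z.png

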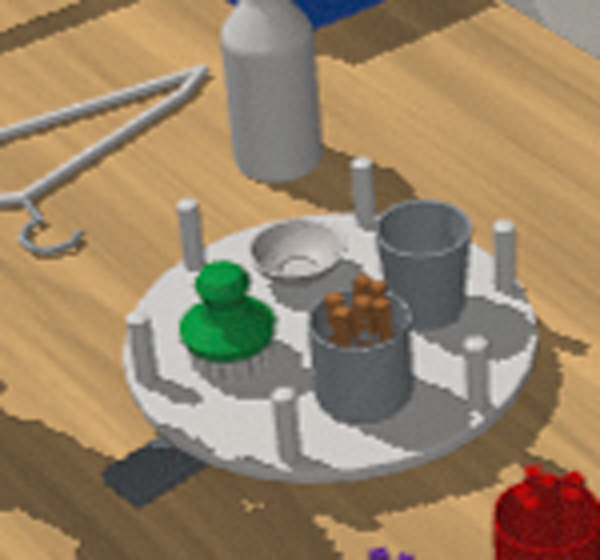

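Run:
```python
from h import *
from workcell import sensors
from scipy.spatial.transform import Rotation as R
s=sensors.observe(); print(R.from_rotvec(s['orientation']).as_matrix().round(3))
n="side"; p=cv2.imread(f"pics/{n}0.png"); d=np.load(f"pics/{n}0.npy"); P=cloud(n,d)
hsv=cv2.cvtColor(p,cv2.COLOR_BGR2HSV)
for nm,x,y in (("det",268,175),("purple",298,308),("red",337,287)):
    w=P[y-6:y+7,x-6:x+7].reshape(-1,3); print(nm,np.median(w,0))
c=np.array([532,120])
x=P[...,0];y=P[...,1]
m=(P[...,2]>40)&(np.hypot(x-c[0],y-c[1])>150)&(np.hypot(x-c[0],y-c[1])<260)&(d>0)
nb,l,s,ce=cv2.connectedComponentsWithStats(m.astype(np.uint8))
for k in range(1,nb):
    if s[k,4]<15: continue
    q=P[l==k]; print(ce[k].round(),s[k,4],q.min(0).round(),q.max(0).round())
# lip outer edge: corners
g=p.astype(int).max(2); sat=g-p.astype(int).min(2)
```

```text
[[-0.001  0.451  0.893]
 [-0.002  0.893 -0.451]
 [-1.    -0.002 -0.   ]]
det [632.27760035 333.24942647  73.56758512]
purple [ 377.20663757 -161.41002146   58.46915593]
red [ 492.4936725  -161.039187     52.46756185]
[268. 166.] 707 [612. 321.  40.] [675. 366. 191.]
[330. 273.] 92 [ 478. -139.   41.] [ 518. -111.   86.]
```

```bash
python3 -m inch '[{"linear":[0,-0.02,0.027],"rotation":[0,0,0]},{"linear":[0,-0.045,0.06],"rotation":[0,0,0]},{"linear":[0,-0.07,0.095],"rotation":[0,0,0]},{"linear":[0,-0.097,0.13],"rotation":[0,0,0]},{"linear":[0,-0.12,0.161],"rotation":[0,0,0]}]' 1 20
python3 -m inch '[{"linear":[0,-0.024,0.032],"rotation":[0,0,0]},{"linear":[0,-0.05,0.067],"rotation":[0,0,0]},{"linear":[0,-0.075,0.1],"rotation":[0,0,0]},{"linear":[0,-0.092,0.124],"rotation":[0,0,0]},{"linear":[0,-0.092,0.124],"rotation":[0,0,0]}]'
python3 - <<'E'
from h import *
from workcell import sensors
c=cal("wrist"); print(sensors.observe()['tool_pos'])
import pickle
p,d=imaging.get_image("wrist"); cv2.imwrite("pics/w1.png",p); np.save("pics/w1.npy",d); pickle.dump(c,open("pics/w1.pkl","wb"))
p,d=imaging.get_image("side"); cv2.imwrite("pics/s1.png",p)
E
```

```text
time_s: 0.6
tool_pos: [315.2, 264.6, 247.9]
orientation: [0.366, 1.54, -0.368]
force: [0.6, 0.2, 0.7]
opening: 12.2
time_s: 1.1
tool_pos: [385.2, 125.9, 248.0]
orientation: [0.37, 1.539, -0.372]
force: [0.0, 0.8, 0.4]
opening: 0.1
[385.18843517 125.86555711 248.02284336]
```

View pics/w1.png

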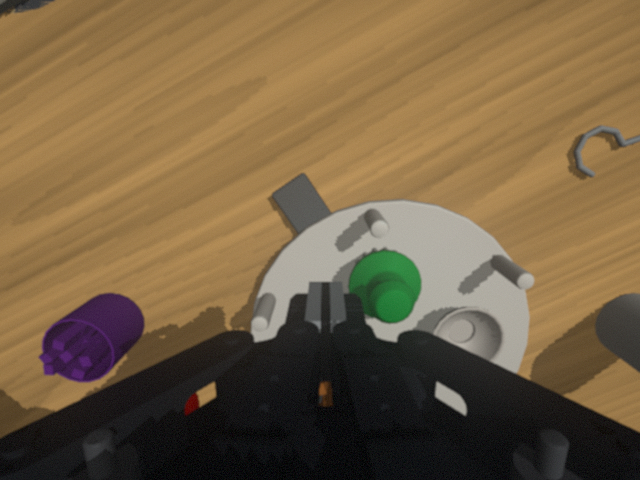

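View pics/s1.png

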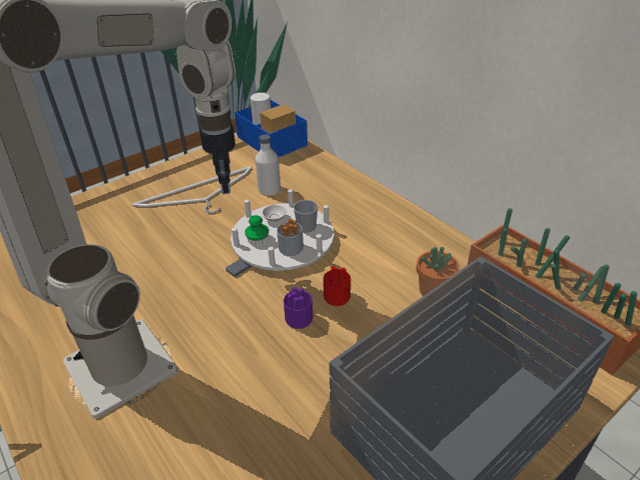

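The wrist view shows the lip at about (300,203), its outer corners near (272,196) and (304,174), the post to push with its top at (379,229), the brush at (385,285), and other posts at (525,281) and (261,325). I'll measure from this view too.

Run:
```python
from h import *
import pickle
c=pickle.load(open("pics/w1.pkl","rb")); p=cv2.imread("pics/w1.png"); d=np.load("pics/w1.npy"); P=cloud("w",d,c)
m=(d>0)&(P[...,2]>76)&(P[...,2]<92); nb,l,s,ce=cv2.connectedComponentsWithStats(m.astype(np.uint8))
pts=[]
for k in range(1,nb):
    q=P[l==k]
    if 20<s[k,4]<900: print(ce[k].round(),s[k,4],q.mean(0).round(1),p[l==k].mean(0).round())
for u,v in ((379,229),(525,281),(261,325)): print("post",onplane("w",float(u),float(v),85.,c).round(1))
g=p.astype(int).max(2); sat=g-p.astype(int).min(2)
m=(g<120)&(sat<25)&(P[...,2]>2)&(P[...,2]<22); m[:160]=0;m[250:]=0;m[:,:250]=0;m[:,340:]=0
m=cv2.morphologyEx(m.astype(np.uint8),cv2.MORPH_OPEN,np.ones((5,5)))
nb,l,s,ce=cv2.connectedComponentsWithStats(m);k=1+np.argmax(s[1:,4])
v,u=np.where(l==k);q=onplane("w",u.astype(float),v.astype(float),12.,c)[:,:2]
print(s[k]); x0=q[:,0].min()
for a in (-1,):
    # mid-line: bin by x
    X=[];Y=[]
    for b in np.arange(350,395,3):
        w=q[(q[:,0]>=b)&(q[:,0]<b+3)]
        if len(w)>10: print(b,w[:,1].min().round(1),w[:,1].max().round(1))
# platter edge fit
m=(d>0)&(abs(P[...,2]-30)<5)&(sat<25)
v,u=np.where(m); Q=P[m][:,:2]; h=cv2.convexHull(Q.astype(np.float32))[:,0]; 
A=np.c_[2*h,np.ones(len(h))]; sol=np.linalg.lstsq(A,(h**2).sum(1),rcond=None)[0]; print("platter",sol[:2],np.sqrt(sol[2]+sol[:2]@sol[:2]),len(h))
```

```text
[379. 228.] 309 [407.9 162.4  83.5] [149. 159. 162.]
[523. 280.] 333 [503.9 251.2  82.9] [131. 141. 146.]
[382. 281.] 106 [453.3 145.1  78.4] [48. 86. 42.]
[260. 322.] 283 [437.4  35.5  83.2] [142. 151. 155.]
[ 58. 355.] 853 [ 383.5 -141.9   82.4] [84. 35. 70.]
[ 84. 364.] 411 [ 402.2 -126.7   82.6] [85. 31. 68.]
[326. 393.] 70 [524.7  55.3  87.2] [23. 36. 53.]
post [408.6 162.1  85. ]
post [504.6 251.7  85. ]
post [439.5  35.3  85. ]
[ 274  175   55   58 1847]
350 85.4 122.5
353 84.4 122.9
356 84.7 123.3
359 85.1 124.1
362 85.4 124.1
365 85.3 123.2
368 86.0 124.9
371 86.4 124.8
374 86.8 125.2
377 86.7 126.1
380 87.4 126.0
383 87.7 126.4
386 88.1 126.8
389 88.4 126.4
392 88.7 125.0
platter [599.51021884  25.77218874] 262.1723388191085 29
```

```bash
python3 -m inch '[{"linear":[0.03,0,0],"rotation":[0,0,0]},{"linear":[0.07,0,0],"rotation":[0,0,0]},{"linear":[0.11,0,0],"rotation":[0,0,0]},{"linear":[0.145,0,0],"rotation":[0,0,0]},{"linear":[0.165,0,0],"rotation":[0,0,0]}]'
python3 -m inch '[{"linear":[0.008,0,0],"rotation":[0,0,0]},{"linear":[0.011,0,0],"rotation":[0,0,0]},{"linear":[0.011,0,0],"rotation":[0,0,0]}]'
python3 - <<'E'
from h import *
p,d=imaging.get_image("side"); cv2.imwrite("pics/s2.png",cv2.resize(p[120:300,180:380],None,fx=3,fy=3))
E
```

```text
time_s: 1.7
tool_pos: [381.6, 129.2, 80.6]
orientation: [0.363, 1.544, -0.367]
force: [0.0, 0.2, -0.3]
opening: -0.0
time_s: 2.0
tool_pos: [384.6, 129.3, 72.8]
orientation: [0.366, 1.539, -0.365]
force: [-0.5, -0.4, 0.3]
opening: 0.3
```

View pics/s2.png

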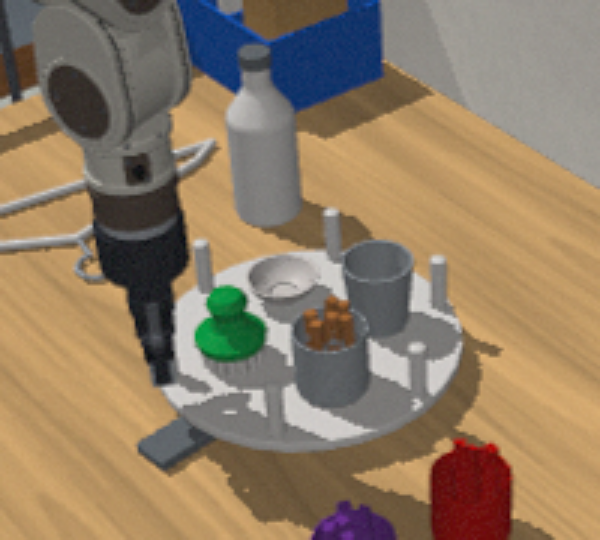

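```bash
cat > plan.py <<'E'
import sys,numpy as np
from workcell import sensors
from scipy.spatial.transform import Rotation as R
s=sensors.observe(); M=R.from_rotvec(s['orientation']).as_matrix(); p=s['tool_pos']; c=np.array([535.5,124.9])
print("phi",np.degrees(np.arctan2(*(p[:2]-c)[::-1])).round(1),"r",np.hypot(*(p[:2]-c)).round(1),"yang",np.degrees(np.arctan2(M[1,1],M[0,1])).round(1),"z",p[2].round(1),"F",s['force'].round(1))
y0=np.degrees(np.arctan2(M[1,1],M[0,1]))
for a in sys.argv[1:]:
    ph,r=map(float,a.split(',')); t=np.radians(ph)
    w=np.array([*(c+r*np.array([np.cos(t),np.sin(t)])),72])-p
    print((M.T@w/1000).round(4), "rx",np.radians(y0-min(63,ph-90)).round(3))
E
python3 plan.py 177,146 175.5,143 173,140 170,140 167,140
```

```text
phi 178.3 r 150.5 yang 63.2 z 73.2 F [ 0.6  0.8 -0.2]
[0.0012 0.005  0.0027] rx 0.004
[0.0012 0.0097 0.004 ] rx 0.004
[0.0012 0.0165 0.0046] rx 0.004
[0.0013 0.0235 0.0023] rx 0.004
[0.0013 0.0306 0.0003] rx 0.004
```

```bash
python3 -m inch '[{"linear":[0,0.005,0.003],"rotation":[0,0,0]},{"linear":[0,0.01,0.004],"rotation":[0,0,0]},{"linear":[0,0.0165,0.0045],"rotation":[0,0,0]},{"linear":[0,0.0235,0.0025],"rotation":[0,0,0]},{"linear":[0,0.0305,0.0005],"rotation":[0,0,0]}]'
python3 plan.py 164,140 161,140 158,140 155,140 152,140
```

```text
time_s: 2.55
tool_pos: [398.7, 156.0, 72.4]
orientation: [0.367, 1.539, -0.367]
force: [-0.6, -0.8, -0.5]
opening: 0.2
phi 167.2 r 140.3 yang 63.2 z 72.4 F [-0.6 -0.8 -0.5]
[ 0.0004  0.0076 -0.0014] rx 0.003
[ 0.0004  0.0149 -0.0026] rx 0.003
[ 0.0004  0.0222 -0.0034] rx 0.003
[ 0.0004  0.0295 -0.0038] rx 0.003
[ 0.0004  0.0368 -0.0038] rx 0.021
```

```bash
python3 -m inch '[{"linear":[0,0.0075,-0.0015],"rotation":[0,0,0]},{"linear":[0,0.015,-0.0025],"rotation":[0,0,0]},{"linear":[0,0.022,-0.0035],"rotation":[0,0,0]},{"linear":[0,0.0295,-0.004],"rotation":[0,0,0]},{"linear":[0,0.037,-0.004],"rotation":[0.02,0,0]}]'
python3 plan.py 149,140 146,140 143,140 140,140 137,140
python3 - <<'E'
from h import *
p,d=imaging.get_image("side"); cv2.imwrite("pics/s3.png",cv2.resize(p[120:300,180:380],None,fx=3,fy=3))
E
```

```text
time_s: 3.05
tool_pos: [411.6, 191.0, 72.2]
orientation: [0.382, 1.537, -0.383]
force: [0.3, -0.5, 0.2]
opening: 0.1
phi 151.9 r 140.4 yang 62.0 z 72.2 F [ 0.3 -0.5  0.2]
[0.0002 0.0072 0.0006] rx 0.053
[0.0002 0.0145 0.0012] rx 0.105
[0.0002 0.0218 0.0022] rx 0.158
[0.0002 0.029  0.0035] rx 0.21
[0.0002 0.0361 0.0052] rx 0.262
```

View pics/s3.png

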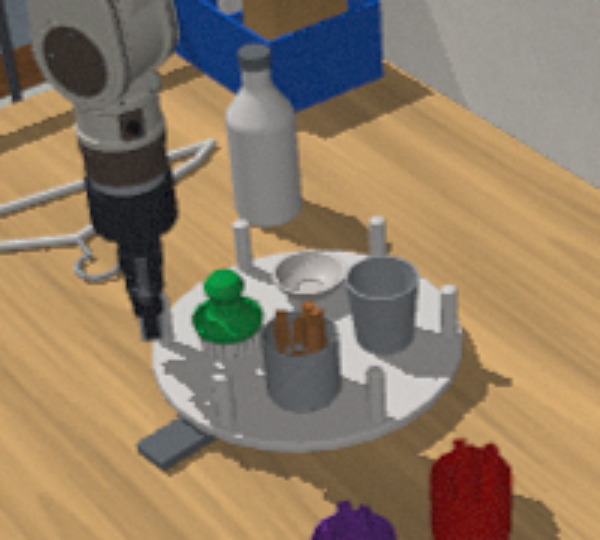

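The platter has turned clockwise. In this 3x crop the jar has moved to about (303,365) and the finger sits against the post at (160,320), with objects undisturbed. I'll carry on.

```bash
python3 -m inch '[{"linear":[0,0.007,0.0005],"rotation":[0.05,0,0]},{"linear":[0,0.0145,0.001],"rotation":[0.1,0,0]},{"linear":[0,0.022,0.002],"rotation":[0.155,0,0]},{"linear":[0,0.029,0.0035],"rotation":[0.21,0,0]},{"linear":[0,0.036,0.005],"rotation":[0.26,0,0]}]'
python3 plan.py 134,140 131,140 128,140 125.5,140 124,140
```

```text
time_s: 3.6
tool_pos: [432.7, 220.1, 72.1]
orientation: [0.586, 1.491, -0.587]
force: [-0.3, -1.6, -0.4]
opening: -0.2
phi 137.2 r 140.1 yang 47.1 z 72.1 F [-0.3 -1.6 -0.4]
[0.0001 0.0078 0.0003] rx 0.053
[0.0001 0.0151 0.0009] rx 0.106
[0.0001 0.0224 0.0019] rx 0.158
[0.0001 0.0284 0.003 ] rx 0.202
[0.0001 0.032  0.0038] rx 0.228
```

```bash
python3 -m inch '[{"linear":[0,0.0075,0],"rotation":[0.05,0,0]},{"linear":[0,0.015,0.001],"rotation":[0.105,0,0]},{"linear":[0,0.022,0.002],"rotation":[0.155,0,0]},{"linear":[0,0.0285,0.003],"rotation":[0.2,0,0]},{"linear":[0,0.032,0.004],"rotation":[0.225,0,0]}]'
python3 plan.py 122,140 120,140 118,140 116,140 115,140
cat > meas.py <<'E'
from h import *
import sys
t=sys.argv[1]
for n,c in (("side",(532,121)),("scene",(537,121))):
    p,d=imaging.get_image(n); P=cloud(n,d); 
    if n=="side": cv2.imwrite(f"pics/s{t}.png",cv2.resize(p[120:300,180:380],None,fx=3,fy=3))
    x,y=P[...,0]-c[0],P[...,1]-c[1]; h=cv2.cvtColor(p,cv2.COLOR_BGR2HSV)
    # pegs: brown above 85
    m=(P[...,2]>92)&(P[...,2]<130)&(np.hypot(x,y)<115)&(h[...,0]<16)&(h[...,1]>100)
    q=P[m]; a=np.degrees(np.arctan2(q[:,1].mean()-c[1],q[:,0].mean()-c[0])); print(n,"pegs",m.sum(),q.mean(0).round(1),a.round(1))
    m=(P[...,2]>72)&(P[...,2]<92)&(abs(np.hypot(x,y)-132)<14)&(h[...,1]<50)&(h[...,2]>110)
    nb,l,s,ce=cv2.connectedComponentsWithStats(m.astype(np.uint8))
    for k in range(1,nb):
        if s[k,4]>8: g=P[l==k].mean(0); print(" post",s[k,4],np.degrees(np.arctan2(g[1]-c[1],g[0]-c[0])).round(1),np.hypot(g[0]-c[0],g[1]-c[1]).round())
    if len(q):
        b=np.radians(a); m=(np.hypot(x-72*np.cos(b),y-72*np.sin(b))<45)&(P[...,2]>45)&(P[...,2]<75)&(np.hypot(x,y)<112)
        Q=P[m][:,:2]; A=np.c_[2*Q,np.ones(len(Q))]; s=np.linalg.lstsq(A,(Q**2).sum(1),rcond=None)[0]
        print(" jar",m.sum(),s[:2].round(1),np.sqrt(s[2]+s[:2]@s[:2]).round(1),np.degrees(np.arctan2(s[1]-c[1],s[0]-c[0])).round(1))
E
python3 meas.py 4
```

```text
time_s: 4.1
tool_pos: [457.7, 241.1, 72.2]
orientation: [0.759, 1.435, -0.759]
force: [-0.4, 0.3, 0.5]
opening: 0.1
phi 123.8 r 139.9 yang 34.2 z 72.2 F [-0.4  0.3  0.5]
[ 0.0002  0.0044 -0.    ] rx 0.039
[0.0002 0.0092 0.0002] rx 0.074
[0.0002 0.0141 0.0007] rx 0.109
[0.0002 0.0189 0.0013] rx 0.144
[0.0002 0.0214 0.0017] rx 0.161
side pegs 151 [460.9  86.2 105.5] -153.9
 post 25 54.1 130.0
 post 23 -6.9 130.0
 post 22 115.3 129.0
 post 31 -66.5 133.0
 post 33 174.9 132.0
 post 34 -126.0 134.0
 jar 241 [465.9  90.2] 31.3 -155.0
scene pegs 171 [471.1  88.8 106.4] -154.0
 post 30 113.5 131.0
 post 29 -125.9 131.0
 post 35 53.3 132.0
 post 42 -65.9 132.0
 post 37 -6.3 133.0
 jar 60 [469.7  93.4] 32.7 -157.7
```

View pics/s4.png

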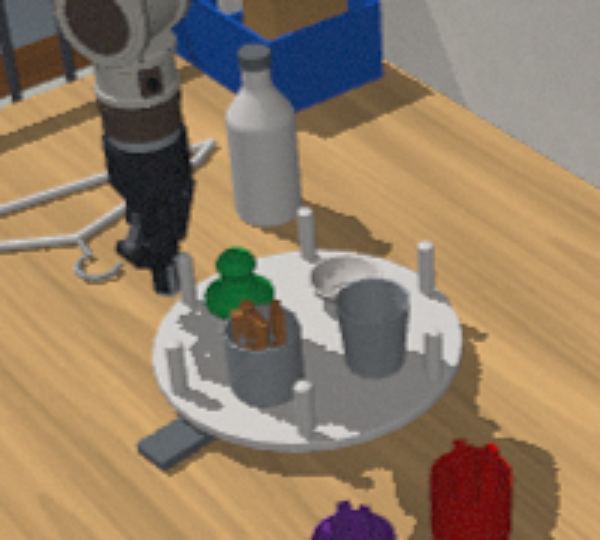

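The finger is against the post at (185,280) in the crop, and the jar is at about -156°, with the lip at about -173.5°. About 17° remain.

```bash
python3 plan.py 121,140 118,140 115,140 112,140 110,140
```

```text
phi 123.8 r 139.6 yang 34.3 z 72.2 F [ 0.2  0.3 -0.7]
[ 0.0002  0.0068 -0.0002] rx 0.057
[0.0002 0.0141 0.0005] rx 0.11
[0.0002 0.0213 0.0015] rx 0.162
[0.0002 0.0285 0.0028] rx 0.215
[0.0002 0.0333 0.0039] rx 0.249
```

```bash
python3 -m inch '[{"linear":[0,0.007,0],"rotation":[0.055,0,0]},{"linear":[0,0.014,0.0005],"rotation":[0.11,0,0]},{"linear":[0,0.0215,0.0015],"rotation":[0.16,0,0]},{"linear":[0,0.0285,0.003],"rotation":[0.215,0,0]},{"linear":[0,0.0335,0.004],"rotation":[0.25,0,0]}]'
python3 -m inch '[{"linear":[0,0,0],"rotation":[0,0,0]},{"linear":[0,0,0],"rotation":[0,0,0]}]'
python3 plan.py 109,140 108,140 107,140; python3 meas.py 5
```

```text
time_s: 4.7
tool_pos: [487.4, 256.0, 72.2]
orientation: [0.95, 1.354, -0.95]
force: [-0.2, -0.3, -0.3]
opening: -0.2
time_s: 4.9
tool_pos: [487.2, 255.9, 72.2]
orientation: [0.948, 1.355, -0.949]
force: [0.3, -0.1, 0.6]
opening: -0.0
phi 110.2 r 139.6 yang 20.0 z 72.2 F [ 0.3 -0.1  0.6]
[ 0.0002  0.003  -0.0003] rx 0.017
[ 0.0002  0.0055 -0.0003] rx 0.035
[ 0.0002  0.0079 -0.0002] rx 0.052
side pegs 148 [455.3 105.6 105.5] -168.6
 post 22 39.3 129.0
 post 21 100.4 130.0
 post 24 -21.0 131.0
 post 35 160.7 132.0
 post 31 -80.8 134.0
 post 38 -139.8 135.0
 jar 247 [461.5 108.6] 32.1 -170.0
scene pegs 170 [464.7 106.9 106.8] -168.9
 post 22 158.9 131.0
 post 9 108.0 131.0
 post 27 99.7 131.0
 post 32 -139.9 130.0
 post 37 39.7 132.0
 post 37 -79.8 131.0
 post 40 -20.2 133.0
 jar 53 [465.7 111. ] 31.3 -172.0
```

View pics/s5.png

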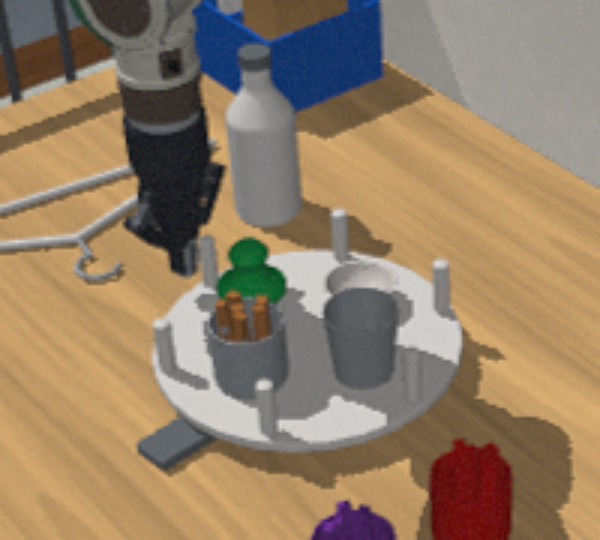

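The jar is at about -171°, so I'll nudge about 2.5° more, then back off, rise, and check.

```bash
python3 -m inch '[{"linear":[0,0.0025,0],"rotation":[0.015,0,0]},{"linear":[0,0.005,0],"rotation":[0.03,0,0]},{"linear":[0,0.0065,0],"rotation":[0.045,0,0]},{"linear":[0,0.0065,0],"rotation":[0.045,0,0]}]'
python3 -m inch '[{"linear":[0,-0.008,-0.005],"rotation":[0,0,0]},{"linear":[0,-0.02,-0.02],"rotation":[0,0,0]},{"linear":[-0.02,-0.025,-0.03],"rotation":[0,0,0]},{"linear":[-0.06,-0.025,-0.03],"rotation":[0,0,0]},{"linear":[-0.1,-0.025,-0.03],"rotation":[0,0,0]}]'
python3 -m inch '[{"linear":[-0.04,-0.04,0],"rotation":[0,0,0]},{"linear":[-0.08,-0.08,0],"rotation":[0,0,0]},{"linear":[-0.08,-0.09,0],"rotation":[0,0,0]},{"linear":[-0.08,-0.09,0],"rotation":[0,0,0]}]'
python3 plan.py; python3 meas.py 6
python3 - <<'E'
from h import *
import pickle
c=cal("wrist"); p,d=imaging.get_image("wrist"); cv2.imwrite("pics/w6.png",p); np.save("pics/w6.npy",d); pickle.dump(c,open("pics/w6.pkl","wb"))
E
```

```text
time_s: 5.4
tool_pos: [493.9, 258.5, 72.3]
orientation: [0.984, 1.337, -0.983]
force: [0.4, -0.1, 0.4]
opening: -0.1
time_s: 5.9
tool_pos: [459.0, 279.5, 172.6]
orientation: [0.98, 1.339, -0.985]
force: [0.3, -0.3, 0.2]
opening: -0.1
time_s: 6.3
tool_pos: [373.3, 252.7, 254.9]
orientation: [0.985, 1.337, -0.979]
force: [0.3, 1.5, -0.6]
opening: 0.4
phi 141.8 r 206.5 yang 17.4 z 254.9 F [ 0.3  1.5 -0.6]
side pegs 141 [455.  106.4 105.8] -169.3
 post 22 37.7 130.0
 post 27 98.4 130.0
 post 24 -23.5 131.0
 post 33 158.6 132.0
 post 31 -83.1 133.0
 post 30 -141.9 135.0
 jar 248 [460.9 110.9] 32.0 -171.9
scene pegs 174 [464.8 109.5 107. ] -171.0
 post 28 157.9 131.0
 post 30 97.1 130.0
 post 30 -142.2 131.0
 post 37 37.1 132.0
 post 40 -82.0 131.0
 post 41 -22.3 133.0
 jar 72 [463.1 113.2] 33.1 -173.9
```

View pics/s6.png

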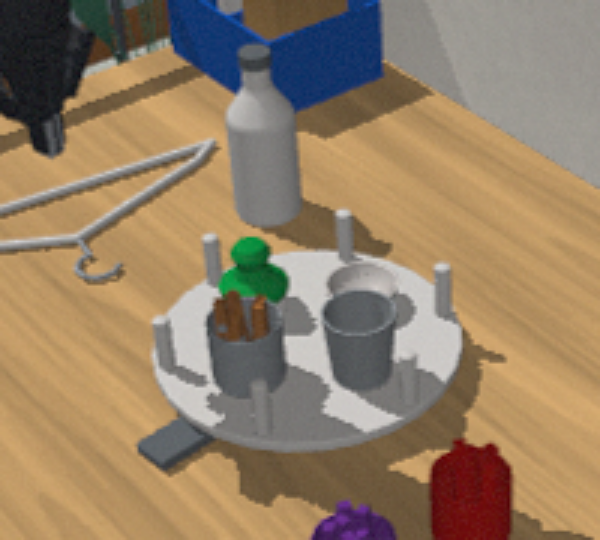

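View pics/w6.png

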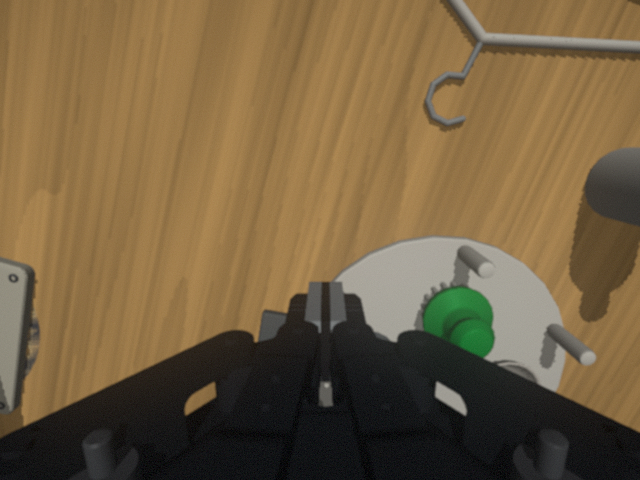

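In the crop, the jar at (247,345) lines up with the lip at (175,440). The wrist view shows the hand well clear. In the side camera's own frame the jar is at -171.9° and the lip at -171.5 to -172.1°. Handing in.

Run:
```python
from workcell import r
r.sign_off()
```

```text
the job is handed in; nothing more can be done
```

I turned the platter about 66° clockwise, pushing a single rim post with the closed fingertips. I then backed the hand off and up, and handed the job in at roughly 6.5 s of the 48 s.

**Alignment:** After the hand was clear, the side camera put the jar at -171.9° and the lip at -171.5° to -172.1°. The scene camera put the jar at -173.9°, and the earlier wrist view put the lip at about -173.5°. The cameras differ by about 2°. Jar and lip still agree to within about 3°, which is well inside the 12° allowed.

**Peg tips:** Their centroid gave -169° to -171°. It is a poorer guide because the pegs lean, but even that is inside the limit.

**Contact and objects:** No steady contact force showed at the wrist, with readings staying below about 2 N. In the last pictures everything on the turntable was upright and the bottle and hanger looked unmoved.

**Not checked:** I did not measure the platter's speed directly; it was last pushed about 1 s before I handed in. I also did not measure the basket and flowerpot again afterwards; the arm never went near them.

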